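# Register a relief blank with the copy carver's stylus

### The job

Register the carving blank with the copy carver: take the stylus from its stand, touch its steel tip lightly on the middle of the round brass pad on the blank, then on the middle of the oblong brass pad. Then reach the tip through the round hole in the top of the grey control box, press the recessed button under it down, and finish still gripping the stylus and holding that button down. Leave the button under the slot alone, and do not disturb the other things on the bench.

Things in the scene. Friction and masses are not known exactly. Their poses are not given: they have to be found in the camera images.
- stylus_grip (a point): Centre of the stylus's wooden handle, the place to grip. The handle is an upright square bar 24 x 24 mm, 80 mm tall; point axes x and y are square to its flat sides, z points up along the stylus from tip to handle. Below the handle a round steel rod 8 mm across and 75 mm long points down, so the tip is 115 mm below this point. At the start the stylus stands upright and loose in its stand with the handle's underside on the stand's top; it lifts straight out. About 80 g.
- stylus_tip (a point): The rounded lower end of the stylus's steel rod (8 mm across); same axes as stylus_grip.
- stylus: The whole stylus, 155 mm long (see stylus_grip); origin at the tip, z up along it.
- stand: Fixed dark wooden block 80 x 80 x 90 mm with a 13 mm vertical hole in the middle that holds the stylus rod; origin at the centre of its underside, z up. It may be on the robot's left or right, the control box on the other side.
- panel: Fixed pale wooden relief blank, a slab 240 (x) x 200 (y) x 34 mm, with round carved corners up to 46 mm high and a scalloped border; origin at the centre of its underside. It lies in the middle on a black mat.
- round_pad: Round brass pad 28 mm across with a dark centre dot, rigidly set in the blank and standing 8 mm above its flat field; origin at the centre of its top face, z up. It may be at the near or at the far place on the blank. Touch within 8 mm of the centre.
- bar_pad: Oblong brass pad 44 (x) x 16 (y) mm with a dark centre dot, rigidly set in the blank and standing 8 mm above its flat field; origin at the centre of its top face, z up. It is at the other place. Touch within 8 mm of the centre.
- box: Fixed grey control box 110 (x) x 160 (y) x 90 mm; origin at the centre of its underside, z up. Its flat 4 mm top plate has a round hole 38 mm to +y of the centre and a slot 38 mm to -y.
- round_hole (a point): Centre of the mouth of the round hole (22 mm across, vertical) at the upper surface of the box's top plate; axes as the box. The button to hold lies centred below it, its flat top 24 mm under this point when up.
- slot (a point): Centre of the mouth of the slot (36 mm along box x, 14 mm along box y) at the upper surface of the top plate; another button lies below it.
- store_button (a joint): Travel in m of the white round button (34 mm across) under the round hole: 0 up, 0.006 fully down (vertical). Spring: starts to move at 2 N, fully down at 7 N, then a hard stop; springs back when let go. Counts as held down beyond 0.004.
- slot_button (a joint): Travel in m of the like button under the slot: 0 up, 0.006 down. To be left alone.
- chisel: Loose chisel about 210 mm long lying across, beyond the mat; origin under the middle. Bystander.
- wax_tin: Loose low round tin with a white lid, 70 mm across, 45 mm tall; origin under its centre. Bystander.
- offcut: Loose wooden offcut 90 x 50 x 30 mm; origin under its centre. Bystander.
Mind the look-alikes: they are no part of the job. What is shaped like the stylus but green or orange is not meant.

How it is judged:
By the outcome, as a careful person would: the job done as asked, in the order asked, and still so for the second after the job is handed in, while the arm keeps its last pose, push and grip.
It also fails if it takes over 54 s, if anything falls off the work surface, if the arm or the gripper's body presses on something with over 40 N, if the wrist force passes 120 N, or if a joint passes its speed limit or range.

### The arm

A 6-joint arm with a two-finger parallel gripper is mounted at the origin on the work surface. World frame = base frame: x ahead of the robot, y to its left, z up, the work surface at z = 0. Lengths are in m, angles in degrees, forces in N, time in s.
With the tool pointing down it reaches from about 0.3 to 0.75 m from the base axis. Payload 8.5 kg.
Tool frame: the origin (TCP) lies at the very end of the fingers, on their centre line; the grasp point (between the pads) lies 19 mm behind it (env.grip_point_offset is the distance from the TCP to the grasp point, in m); z points along the fingers, y is the direction in which the jaws open and shut (so a half turn about z gives the same grasp; the last joint's range is limited). The gripper opens to 85 mm and grips with 20 to 120 N. Pads are 22 mm wide; open, the fingers measure 114 mm over their backs; the gripper's body (76 mm by 85 mm) begins 54 mm behind the grasp point. The pads swing forward as they close: fully open they stand 13 mm farther back than shut.
Start: joints at [-79.257, 21.807, 74.336, -0, 83.858, -12.336], TCP at [0.216, -0.506, 0.231] pointing down, gripper open.
Joint ranges: [-178.18, 178.18], [-50.72, 133.34], [12.68, 142.11], [-81.47, 261.47], [9.98, 163.14], [-165.26, 165.26]. Speed limits (degrees/s): [136.94, 136.94, 180, 180, 180, 180].

### API

Orientations are given as a 3x3 rotation matrix whose columns are the frame's x, y, z axes.
In Python, from rig import env gives the robot as it stands.
- The arm moves only by the tool move_arm, never from a script. Its argument "moves" is a list of rows, each a list of 4 numbers: the shift along the tool's x, y, z in mm, then the turn about the tool's z in rad. In form: [[tx, ty, tz, spin], ...]. A call has 1 to 20 rows; each row is the pose to reach, as a shift and turn from the pose commanded when the call began, along the tool's axes at that moment; what a row does not reach only later rows make up. A row lasts 1/10 s, in which the tool goes at most 50 mm and 8.59 degrees, less where a joint would pass 70% of its speed; a pose out of reach is approached as far as the arm can. A call with a gripper value outside its range is refused whole. "grip" is the closure, from 0 (fully open) to 1 (shut), set as the call begins (left out, the last holds). The fingers move at their own pace and stop on an object; "grip_force" is the grip in N (left out, the last holds). Time passes only in rows, so rows that repeat a pose let the fingers close. It gives the time, the measured TCP pose, the force and the opening at its end, in the units of the state.
- env.observe(): the state, without advancing time (a new reading comes with each control period).
- env.get_image(name): name is "side" or "top" or "wrist"; returns the picture (384x512x3 uint8, red, green, blue); there is no depth.
- env.get_calibration(name): a dict with "fovy" (degrees; the focal length in pixels is half the picture's height over the tangent of half this angle, whatever the lens; pixels are square), "cx", "cy" (the principal point, pixels), "extrinsics" (4x4, takes a point from world to camera coordinates); the wrist camera has in their place "tool_from_camera" (4x4, takes a point from camera to tool coordinates, whose origin is the TCP and whose axes are the flange's). Camera axes: x right, y up, looking along -z (the intrinsics and any distortion apply to the point x, -y, -z); pixel columns grow to the right and rows downward; lengths in m; the calibration is good to about 2 mm. The wrist camera is an equidistant fisheye: a pixel r from the principal point sees the ray r / f radians off the axis. A picture is of the moment at which its call begins: read the wrist's pose just before it. get_calibration takes no time and is no camera call.
- env.close_job(): hands the job in, once; it reports no verdict.
Trained networks look in the newest picture that a camera, given by its name, has taken for a name from the list of things; names that differ only in an ending like _2 or _b are one class to them, and where a whole thing is asked for, a point or a joint stands for the part that bears it (a point fixed in the world has none). Each returns a list of dicts, best first, with "conf" (0 to 1); they miss things now and then, are a little off and sometimes report something else, mostly with a low value. They report only what shows in the picture. A call takes as long as a camera call. They do not tell look-alikes from the thing itself.
- env.silhouettes(camera, name): "region" (384x512 bool, what is visible of it) and "point" ([row, column] in pixels, amid what is visible of it).
- env.tip_of(camera, name): "point" ([row, column] in pixels: a listed point, or the origin of a listed thing).
The state is a dict: "time_s": time; "q": joint angles; "qvel": joint speeds; "joint_efforts": joint torques, N m; "position": TCP position; "tool_rot": TCP orientation; "ft_force": force on the tool from outside, world axes, zero at the start; "wrist_torque": the same for the moment, N m; "grip_width": finger opening in m.
Only numpy, scipy, OpenCV 4.12 (cv2) and the standard library are available. Lean on these libraries where they do the work, as an engineer would, in place of code of your own. Each camera call takes 0.05 s, during which the arm holds its last target.

## Working session

There is one attempt and no reset: what is moved stays moved. The work goes in short steps, Python scripts to look and compute and a tool call to move; the robot and the scene stay as the last step left them, time stands still between calls to the robot, and variables do not carry over. Pictures are saved under pics/ and viewed, and the job is handed in when it is done.

Besides the shell and the picture viewer there is one more tool, called after "Request:" as a command line: name --pt "numbers of a row" for each row, then --argument value for the rest. move_arm: Moves the arm, as the interface text tells. Its arguments: {"type":"object","properties":{"moves":{"type":"array"},"grip":{"type":"number"},"grip_force":{"type":"number"}},"required":["moves"]}

```bash
ls; mkdir -p pics; cat > h.py <<'E'
from rig import env
import numpy as np, cv2
def save(n,f):
    im=env.get_image(n); cv2.imwrite('pics/'+f,im[:,:,::-1]); return im
E
python3 - <<'E'
from h import *
s=env.observe(); print(s)
for n in("side","top","wrist"):
    save(n,n+'0.png'); print(n,env.get_calibration(n))
E
```

```text
pics
{'time_s': 0.0, 'q': array([-7.92584371e+01,  2.18402208e+01,  7.43840355e+01,  2.49766034e-04,
        8.38583783e+01, -1.23348249e+01]), 'qvel': array([-0.03726937, -0.00381678,  0.0315334 ,  0.02567558,  0.09486878,
       -0.17216083]), 'joint_efforts': array([ 7.01212339e-04, -4.48459733e+01, -2.31276244e+01, -1.02549686e-04,
        4.85489436e-03, -9.39976928e-06]), 'position': array([ 0.21552892, -0.50569585,  0.23072322]), 'tool_rot': array([[ 9.19983330e-01,  3.91957398e-01, -2.64546452e-04],
       [ 3.91957363e-01, -9.19982291e-01,  1.41778169e-03],
       [ 3.12331973e-04, -1.40802645e-03, -9.99998960e-01]]), 'ft_force': array([ 0.06218371, -0.3180902 ,  0.05611434]), 'wrist_torque': array([-0.03414172, -0.05088072, -0.02755698]), 'grip_width': 0.08565250971042677}
side {'fovy': 57.51559470136767, 'cx': 255.91526701758983, 'cy': 194.99418125033543, 'extrinsics': array([[-0.75177285, -0.65929248,  0.01307694,  0.46154905],
       [ 0.46404639, -0.5148416 ,  0.72083221, -0.40615658],
       [-0.4685067 ,  0.54797039,  0.69298624, -0.64034569],
       [ 0.        ,  0.        ,  0.        ,  1.        ]])}
top {'fovy': 45.30188316080148, 'cx': 258.0219755876811, 'cy': 196.37657323572796, 'extrinsics': array([[-0.08226909, -0.99659345,  0.00577004,  0.02091473],
       [ 0.97551549, -0.07934149,  0.20512058, -0.64060346],
       [-0.20396402,  0.02250385,  0.9787197 , -1.30799247],
       [ 0.        ,  0.        ,  0.        ,  1.        ]])}
wrist {'fovy': 65.70646984690485, 'cx': 253.78312360154138, 'cy': 191.2997590244758, 'tool_from_camera': array([[-5.70245394e-04,  9.59080611e-01,  2.83132577e-01,
         7.03002712e-02],
       [ 9.99999301e-01,  8.40200860e-04, -8.32031983e-04,
        -4.83428615e-04],
       [-1.03587398e-03,  2.83131904e-01, -9.59080420e-01,
        -1.43034340e-01],
       [ 0.00000000e+00,  0.00000000e+00,  0.00000000e+00,
         1.00000000e+00]])}
```

View pics/side0.png

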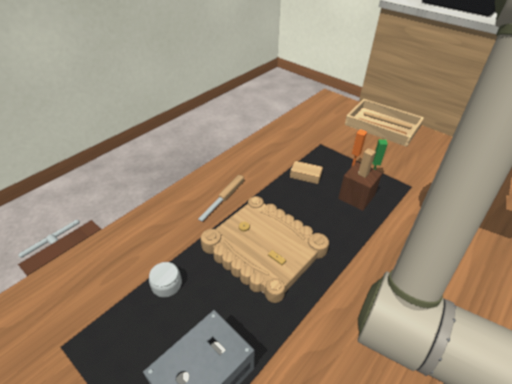

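View pics/top0.png

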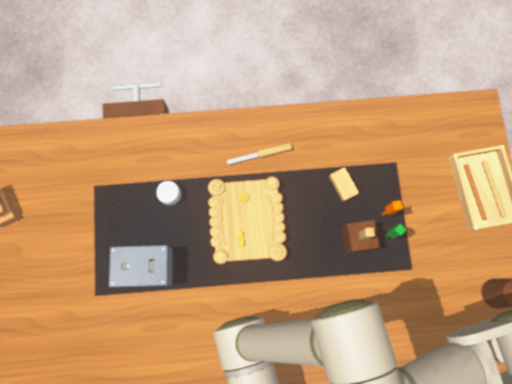

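View pics/wrist0.png

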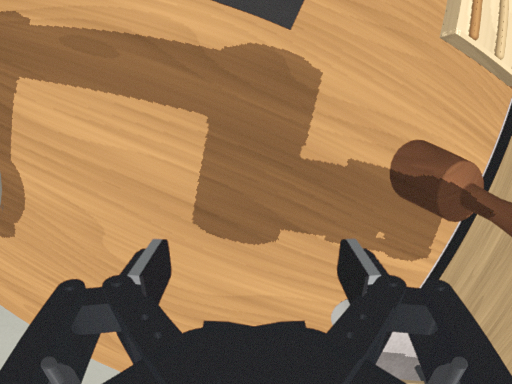

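Side and top both show the stand at robot's right: plain stylus at top (369,232), look-alikes orange (393,208) and green (397,231). The round pad is far, (244,198), and the bar pad near, (241,238). The box is at left around (140,266).

```bash
cat >> h.py <<'E'
def ray(cam,pt):
    """pt row,col -> origin, dir (world)"""
    c=env.get_calibration(cam); f=192/np.tan(np.radians(c['fovy']/2))
    u=pt[1]-c['cx']; v=pt[0]-c['cy']
    if cam=='wrist':
        r=np.hypot(u,v); th=r/f
        d=np.array([np.sin(th)*u/r,-np.sin(th)*v/r,-np.cos(th)])
        T=c['tool_from_camera']; s=env.observe(); R=s['tool_rot']
        return s['position']+R@T[:3,3], R@T[:3,:3]@d
    d=np.array([u/f,-v/f,-1]); d/=np.linalg.norm(d)
    E=c['extrinsics']; R=E[:3,:3]
    return -R.T@E[:3,3], R.T@d
def atz(cam,pt,z):
    o,d=ray(cam,pt); return o+d*(z-o[2])/d[2]
def tri(rays):
    A=np.zeros((3,3));b=np.zeros(3)
    for o,d in rays:
        P=np.eye(3)-np.outer(d,d);A+=P;b+=P@o
    x=np.linalg.solve(A,b)
    return x,[round(1000*np.linalg.norm((np.eye(3)-np.outer(d,d))@(x-o)),1) for o,d in rays]
def proj(cam,X):
    c=env.get_calibration(cam); f=192/np.tan(np.radians(c['fovy']/2)); E=c['extrinsics']
    p=E[:3,:3]@X+E[:3,3]; return c['cy']-f*p[1]/-p[2], c['cx']+f*p[0]/-p[2]
E
python3 - <<'E'
from h import *
np.set_printoptions(precision=4,suppress=True)
D={}
for c in("side","top"):
    env.get_image(c)
    for n in("stylus_grip","stand","round_pad","bar_pad","round_hole","slot","box","panel"):
        r=env.tip_of(c,n); D[c,n]=r
        print(c,n,[(np.round(q['point'],1),round(q['conf'],2)) for q in r[:4]])
for n in("stylus_grip","stand","round_pad","bar_pad","round_hole","slot","box","panel"):
    a,b=D["side",n],D["top",n]
    for i in a[:3]:
        for j in b[:3]:
            x,e=tri([ray("side",i['point']),ray("top",j['point'])]); print(n,x,e)
print(env.observe()['time_s'])
E
```

```text
side stylus_grip [(array([164.8, 367. ]), 0.79), (array([149.3, 380.5]), 0.79), (array([377.3, 185.5]), 0.72), (array([142.2, 360.9]), 0.61)]
side stand [(array([196.3, 356.2]), 0.86)]
side round_pad [(array([223.9, 246.6]), 0.67)]
side bar_pad [(array([251.5, 274. ]), 0.57)]
side round_hole [(array([224.1, 242. ]), 0.73), (array([377.7, 183.1]), 0.6)]
side slot [(array([344.1, 214.3]), 0.56)]
side box [(array([378.5, 199.7]), 0.81)]
side panel [(array([249.9, 262. ]), 0.72)]
top stylus_grip [(array([227.9, 393.4]), 0.72), (array([233.1, 367.3]), 0.68), (array([208.3, 393.9]), 0.51)]
top stand [(array([237.8, 355.7]), 0.65)]
top round_pad [(array([198.5, 246.5]), 0.38)]
top bar_pad [(array([238.1, 240.3]), 0.39)]
top round_hole [(array([265. , 122.7]), 0.62)]
top slot [(array([269.8, 153.1]), 0.74)]
top box [(array([266.1, 145.3]), 0.59), (array([238.1, 352.6]), 0.58)]
top panel [(array([223.5, 245.4]), 0.7), (array([238.2, 355.5]), 0.42)]
stylus_grip [ 0.5212 -0.4241  0.0519] [np.float64(6.8), np.float64(6.8)]
stylus_grip [ 0.497  -0.3281  0.1252] [np.float64(0.9), np.float64(0.9)]

[... 494 characters left out ...]
04.5), np.float64(304.5)]
stand [ 0.4982 -0.3203  0.0088] [np.float64(0.7), np.float64(0.7)]
round_pad [0.6413 0.0041 0.0494] [np.float64(1.5), np.float64(1.5)]
bar_pad [0.5242 0.0326 0.0628] [np.float64(4.3), np.float64(4.3)]
round_hole [0.4278 0.2643 0.4369] [np.float64(13.6), np.float64(13.6)]
round_hole [0.4643 0.3642 0.0981] [np.float64(3.6), np.float64(3.6)]
slot [0.4536 0.2852 0.1026] [np.float64(8.5), np.float64(8.5)]
box [ 0.4688  0.3275 -0.0011] [np.float64(2.8), np.float64(2.8)]
box [0.3453 0.1442 0.702 ] [np.float64(304.7), np.float64(304.7)]
panel [0.5745 0.015  0.0076] [np.float64(4.4), np.float64(4.4)]
panel [ 0.6297 -0.2814 -0.3027] [np.float64(148.1), np.float64(148.1)]
1.05
```

Request:
move_arm --pt "40 -5 -40 -0.14" --pt "80 -12 -70 -0.28" --pt "120 -20 -70 -0.42" --pt "160 -27 -70 -0.56" --pt "200 -34 -70 -0.7" --pt "240 -40 -70 -0.84" --pt "280 -47 -70 -0.98" --pt "327 -54 -70 -1.12" --pt "327 -54 -70 -1.17" --pt "327 -54 -70 -1.17" --pt "327 -54 -70 -1.17"

```text
time_s: 2.15
position: [0.4949, -0.3284, 0.3013]
tool_rot: [[0.0, 1.0, -0.0], [1.0, -0.0, 0.0], [0.0, -0.0, -1.0]]
ft_force: [0.4, -0.1, -0.1]
grip_width: 0.0855
```

```bash
python3 - <<'E'
from h import *
np.set_printoptions(precision=4,suppress=True)
s=env.observe(); print(s['time_s'],s['position'],s['tool_rot'],s['q'])
save('wrist','w1.png'); save('side','s1.png')
for n in("stylus_grip","stand","stylus"):
    print(n,[(q['point'],q['conf']) for q in env.tip_of('wrist',n)])
for q in env.tip_of('wrist','stylus_grip'): print(atz('wrist',q['point'],.13))
E
```

```text
2.15 [ 0.4949 -0.3284  0.3013] [[ 0.0001  1.     -0.0003]
 [ 1.     -0.0001  0.    ]
 [ 0.     -0.0003 -1.    ]] [-44.9702  24.379   58.7881  -0.01    96.8444 -44.9682]
stylus_grip [([235.3, 252.5], 0.97), ([167.5, 256.0], 0.86), ([234.8, 314.4], 0.74)]
stand [([152.3, 257.9], 0.89)]
stylus [([152.7, 257.2], 0.83), ([205.5, 300.7], 0.81), ([209.7, 255.9], 0.7)]
[ 0.4917 -0.4033  0.13  ]
[ 0.4955 -0.3231  0.13  ]
[ 0.5646 -0.4034  0.13  ]
```

View pics/w1.png

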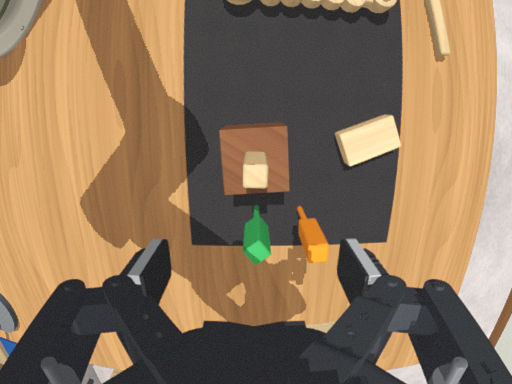

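View pics/s1.png

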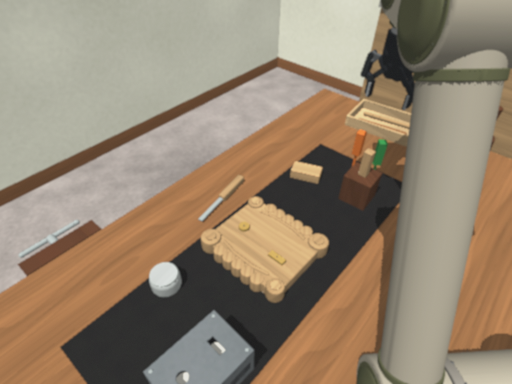

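```bash
python3 - <<'E'
import cv2
im=cv2.imread('pics/w1.png')[110:280,200:350]
cv2.imwrite('pics/w1z.png',cv2.resize(im,None,fx=3.5,fy=3.5,interpolation=cv2.INTER_CUBIC))
E
```

```text
(no output)
```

View pics/w1z.png

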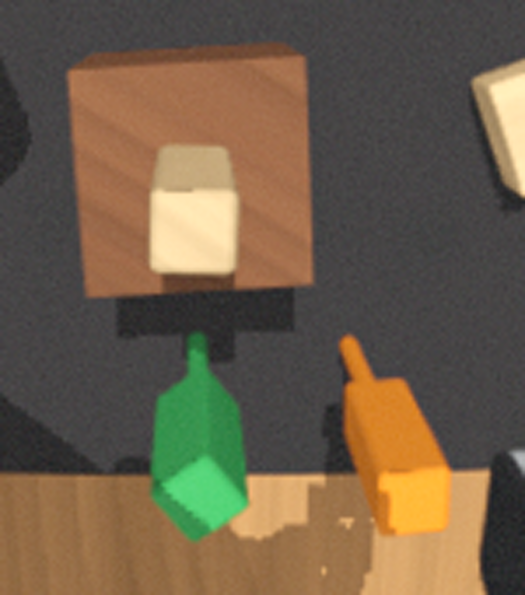

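```bash
python3 - <<'E'
from h import *
np.set_printoptions(precision=4,suppress=True)
z=lambda x,y:(y/3.5+110,x/3.5+200)
for p in[(151,190),(239,190),(236,274),(150,272),(194,231)]: print('top',atz('wrist',z(*p),.17))
for p in[(68,72),(305,56),(314,284),(86,298)]: print('stand',atz('wrist',z(*p),.09))
print('green',atz('wrist',z(200,497),.17),'or',atz('wrist',z(415,502),.17))
E
```

```text
top [ 0.4831 -0.3116  0.17  ]
top [ 0.5068 -0.3116  0.17  ]
top [ 0.5063 -0.3351  0.17  ]
top [ 0.4827 -0.3345  0.17  ]
top [ 0.4947 -0.3229  0.17  ]
stand [ 0.4521 -0.2862  0.09  ]
stand [ 0.5328 -0.2807  0.09  ]
stand [ 0.538  -0.3615  0.09  ]
stand [ 0.4565 -0.3668  0.09  ]
green [ 0.4966 -0.4039  0.17  ] or [ 0.5619 -0.4068  0.17  ]
```

Request:
move_arm --pt "5 0 40 0" --pt "5 0 80 0" --pt "5 0 120 0" --pt "5 0 150 0" --pt "5 0 175 0" --pt "5 0 190 0" --pt "5 0 190 0" --grip 0

```text
time_s: 3.15
position: [0.4943, -0.3227, 0.1094]
tool_rot: [[-0.001, 1.0, -0.003], [1.0, 0.001, 0.003], [0.003, -0.003, -1.0]]
ft_force: [-1.4, 0.2, -0.8]
grip_width: 0.0854
```

Request:
move_arm --pt "0 0 0 0" --pt "0 0 0 0" --pt "0 0 0 0" --pt "0 0 0 0" --pt "0 0 0 0" --pt "0 0 0 0" --pt "0 0 0 0" --pt "0 0 0 0" --grip 1 --grip_force 60

```text
time_s: 3.95
position: [0.4954, -0.3233, 0.112]
tool_rot: [[-0.002, 1.0, 0.001], [1.0, 0.002, -0.001], [-0.001, 0.001, -1.0]]
ft_force: [-1.1, 0.3, 6.5]
grip_width: 0.0235
```

Request:
move_arm --pt "0 0 -10 0" --pt "0 0 -30 0" --pt "0 0 -60 0" --pt "0 0 -95 0" --pt "0 0 -125 0" --pt "0 0 -140 0" --pt "0 0 -140 0" --pt "0 0 -140 0"

```text
time_s: 4.75
position: [0.495, -0.3229, 0.2507]
tool_rot: [[-0.002, 1.0, -0.001], [1.0, 0.002, 0.001], [0.001, -0.001, -1.0]]
ft_force: [-0.7, -0.1, -1.1]
grip_width: 0.0232
```

```bash
python3 - <<'E'
from h import *
np.set_printoptions(precision=4,suppress=True)
s=env.observe(); print(s['time_s'],s['position'],s['ft_force'],s['grip_width'])
save('wrist','w2.png'); save('side','s2.png'); save('top','t2.png')
print([(q['point'],q['conf']) for q in env.tip_of('wrist','stylus_tip')])
print([(q['point'],q['conf']) for q in env.tip_of('side','stylus_tip')],proj('side',s['position']+[0,0,-.096]))
E
```

```text
4.75 [ 0.495  -0.3229  0.2507] [-0.6742 -0.0513 -1.0689] 0.023167171645367014
[([191.0, 250.8], 0.73), ([222.2, 303.0], 0.62)]
[([159.3, 368.1], 0.93)] (np.float64(157.3657140800347), np.float64(368.93007723008185))
```

View pics/w2.png

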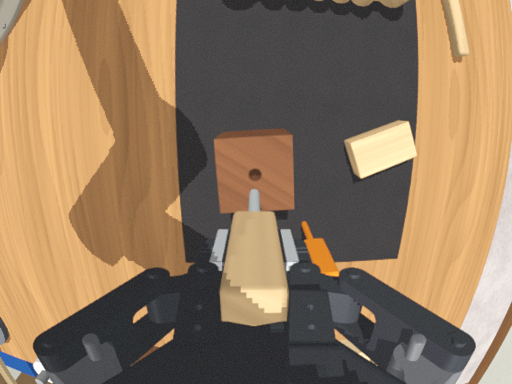

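View pics/s2.png

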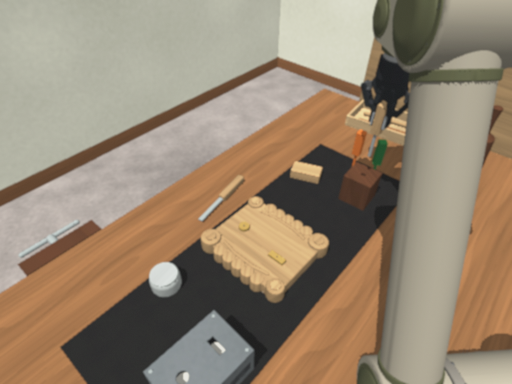

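Request:
move_arm --pt "20 9 0 0" --pt "55 24 0 0" --pt "95 42 0 0" --pt "135 60 0 0" --pt "175 77 5 0" --pt "215 95 20 0" --pt "255 113 35 0" --pt "285 126 50 0" --pt "310 137 60 0" --pt "323 143 60 0" --pt "323 143 60 0" --pt "323 143 60 0"

```text
time_s: 6.2
position: [0.6376, -0.0008, 0.1919]
tool_rot: [[-0.002, 1.0, 0.001], [1.0, 0.002, -0.001], [-0.001, 0.001, -1.0]]
ft_force: [-0.3, 0.5, -0.8]
grip_width: 0.0233
```

```bash
python3 - <<'E'
from h import *
np.set_printoptions(precision=4,suppress=True)
s=env.observe(); print(s['time_s'],s['position'],s['tool_rot'],s['q'],s['ft_force'])
save('wrist','w3.png'); save('side','s3.png'); save('top','t3.png')
for n,z in(("stylus_tip",s['position'][2]-.097),("round_pad",.042),("bar_pad",.042),("panel",0),("round_hole",.09)):
    for q in env.tip_of('wrist',n)[:2]: print(n,q['point'],q['conf'],atz('wrist',q['point'],z))
E
```

```text
6.2 [ 0.6376 -0.0008  0.1919] [[-0.0015  1.      0.0007]
 [ 1.      0.0015 -0.0006]
 [-0.0006  0.0007 -1.    ]] [-10.6785  32.2596  63.0254  -0.025   84.6667 -10.7635] [-0.2883  0.4707 -0.8048]
round_pad [167.8, 261.7] 0.77 [0.6438 0.0088 0.042 ]
bar_pad [148.0, 140.9] 0.9 [0.5185 0.0313 0.042 ]
panel [161.1, 202.5] 0.6 [0.5766 0.0085 0.    ]
```

View pics/w3.png

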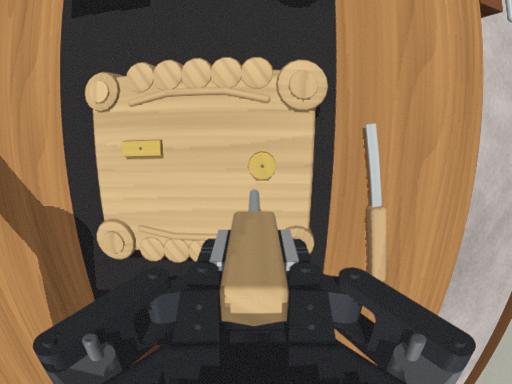

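View pics/s3.png

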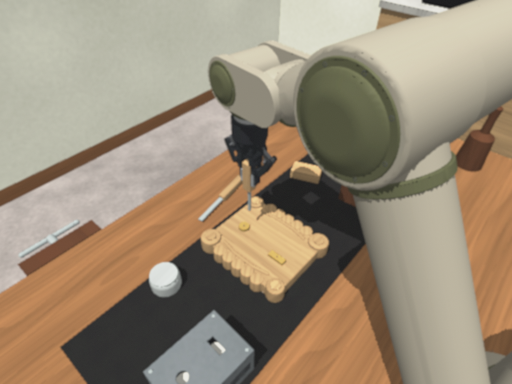

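```bash
python3 - <<'E'
from h import *
np.set_printoptions(precision=4,suppress=True)
import cv2
im=cv2.imread('pics/w3.png'); z=im[130:230,230:330]; cv2.imwrite('pics/w3z.png',cv2.resize(z,None,fx=5,fy=5,interpolation=cv2.INTER_CUBIC))
for zz in(.038,.042,.046): print(atz('wrist',(166,262.3),zz),atz('wrist',(149,140.7),zz))
print('tip',atz('wrist',(190,254),env.observe()['position'][2]-.097),env.observe()['position'])
E
```

```text
[0.6445 0.0105 0.038 ] [0.5166 0.0301 0.038 ]
[0.6444 0.0113 0.042 ] [0.5182 0.0306 0.042 ]
[0.6443 0.0121 0.046 ] [0.5198 0.0312 0.046 ]
tip [0.636  0.0015 0.0945] [ 0.6375 -0.0003  0.1915]
```

View pics/w3z.png

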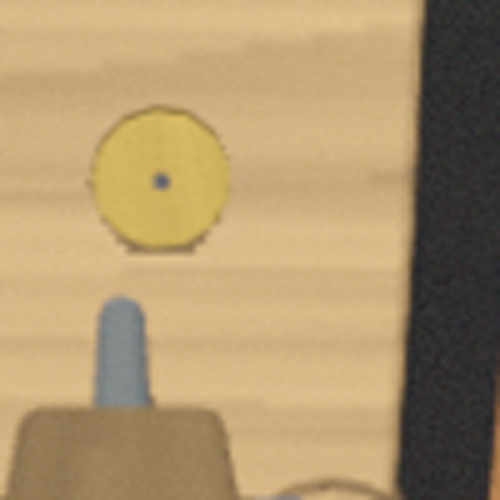

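Request:
move_arm --pt "5 4 15 0" --pt "10 8 30 0" --pt "10 8 40 0" --pt "10 8 40 0" --pt "10 8 40 0"

```text
time_s: 7.1
position: [0.6456, 0.0102, 0.151]
tool_rot: [[-0.002, 1.0, -0.001], [1.0, 0.002, 0.0], [0.0, -0.001, -1.0]]
ft_force: [0.2, 0.5, -0.5]
grip_width: 0.0234
```

```bash
python3 - <<'E'
from h import *
np.set_printoptions(precision=4,suppress=True)
s=env.observe(); print(s['time_s'],s['position'],s['ft_force'])
save('wrist','w4.png')
im=cv2.imread('pics/w4.png'); z=im[130:230,210:310]; cv2.imwrite('pics/w4z.png',cv2.resize(z,None,fx=5,fy=5,interpolation=cv2.INTER_CUBIC))
E
```

```text
7.1 [0.6456 0.0102 0.151 ] [ 0.1803  0.5125 -0.5325]
```

View pics/w4z.png

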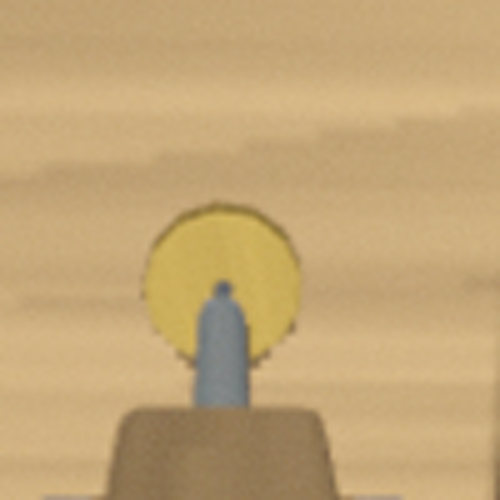

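Request:
move_arm --pt "0 0 4 0" --pt "0 0 7 0" --pt "0 0 9 0" --pt "0 0 9 0" --pt "0 0 9 0"

```text
time_s: 7.65
position: [0.6456, 0.0102, 0.1424]
tool_rot: [[-0.002, 1.0, 0.0], [1.0, 0.002, -0.0], [-0.0, 0.0, -1.0]]
ft_force: [-0.1, 0.5, -0.9]
grip_width: 0.0231
```

Request:
move_arm --pt "0 0 1 0" --pt "0 0 1 0"

```text
time_s: 7.85
position: [0.6456, 0.0102, 0.1413]
tool_rot: [[-0.002, 1.0, -0.0], [1.0, 0.002, -0.0], [-0.0, -0.0, -1.0]]
ft_force: [0.6, 0.7, -0.4]
grip_width: 0.0231
```

Request:
move_arm --pt "0 0 1 0" --pt "0 0 1 0"

```text
time_s: 8.05
position: [0.6455, 0.0102, 0.1402]
tool_rot: [[-0.002, 1.0, -0.0], [1.0, 0.002, 0.0], [0.0, -0.0, -1.0]]
ft_force: [0.5, 0.3, -1.3]
grip_width: 0.0233
```

Request:
move_arm --pt "0 0 0.8 0" --pt "0 0 0.8 0"

```text
time_s: 8.25
position: [0.6455, 0.0102, 0.1394]
tool_rot: [[-0.002, 1.0, -0.0], [1.0, 0.002, 0.0], [0.0, -0.0, -1.0]]
ft_force: [-1.0, -0.3, -1.5]
grip_width: 0.0237
```

Request:
move_arm --pt "0 0 0.8 0" --pt "0 0 0.8 0"

```text
time_s: 8.45
position: [0.6456, 0.0102, 0.1388]
tool_rot: [[-0.002, 1.0, 0.0], [1.0, 0.002, -0.0], [-0.0, 0.0, -1.0]]
ft_force: [0.2, -0.1, 0.1]
grip_width: 0.0235
```

Request:
move_arm --pt "0 0 0.5 0" --pt "0 0 0.5 0"

```text
time_s: 8.65
position: [0.6457, 0.0102, 0.1386]
tool_rot: [[-0.002, 1.0, 0.001], [1.0, 0.002, -0.0], [-0.0, 0.001, -1.0]]
ft_force: [-0.9, -0.4, 3.5]
grip_width: 0.0236
```

Request:
move_arm --pt "0 0 0.5 0" --pt "0 0 0.5 0"

```text
time_s: 8.85
position: [0.6457, 0.0102, 0.1384]
tool_rot: [[-0.002, 1.0, 0.001], [1.0, 0.002, -0.0], [-0.0, 0.001, -1.0]]
ft_force: [-2.1, 0.1, 5.7]
grip_width: 0.0234
```

```bash
python3 - <<'E'
from h import *
save('wrist','w5.png')
im=cv2.imread('pics/w5.png'); z=im[130:230,210:310]; cv2.imwrite('pics/w5z.png',cv2.resize(z,None,fx=5,fy=5,interpolation=cv2.INTER_CUBIC))
E
```

```text
(no output)
```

View pics/w5z.png

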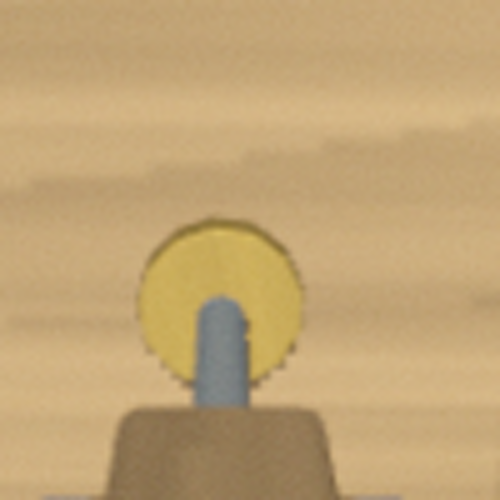

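Request:
move_arm --pt "0 0 -8 0" --pt "0 0 -20 0" --pt "6 -40 -22 0" --pt "12 -80 -22 0" --pt "19 -115 -18 0" --pt "19 -126 -14 0" --pt "19 -126 -12 0" --pt "19 -126 -12 0" --pt "19 -126 -12 0"

```text
time_s: 9.8
position: [0.5207, 0.0287, 0.15]
tool_rot: [[-0.002, 1.0, 0.001], [1.0, 0.002, -0.0], [-0.0, 0.001, -1.0]]
ft_force: [-0.6, -0.3, -2.2]
grip_width: 0.0234
```

```bash
python3 - <<'E'
from h import *
s=env.observe(); print(s['time_s'],s['position'],s['ft_force'])
save('wrist','w6.png')
im=cv2.imread('pics/w6.png'); z=im[130:230,210:310]; cv2.imwrite('pics/w6z.png',cv2.resize(z,None,fx=5,fy=5,interpolation=cv2.INTER_CUBIC))
E
```

```text
9.8 [0.52065786 0.02868517 0.1499983 ] [-0.64130731 -0.29643471 -2.20583441]
```

View pics/w6z.png

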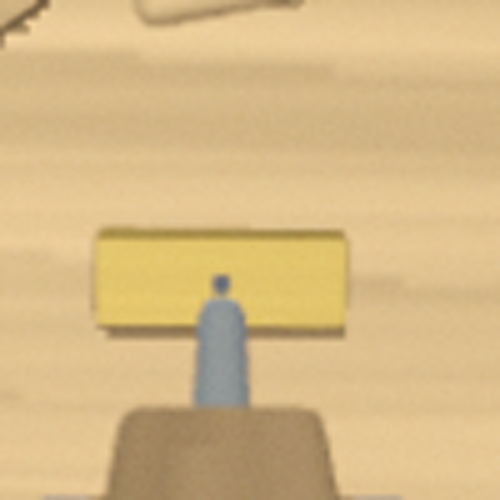

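Request:
move_arm --pt "1 0 4 0" --pt "1 0 8 0" --pt "1 0 9.5 0" --pt "1 0 10 0" --pt "1 0 10 0"

```text
time_s: 10.35
position: [0.5196, 0.0299, 0.1396]
tool_rot: [[-0.002, 1.0, -0.0], [1.0, 0.002, -0.0], [-0.0, -0.0, -1.0]]
ft_force: [-0.3, -0.2, 0.3]
grip_width: 0.0236
```

Request:
move_arm --pt "0 0 0.8 0" --pt "0 0 0.8 0"

```text
time_s: 10.55
position: [0.5196, 0.0299, 0.139]
tool_rot: [[-0.002, 1.0, 0.0], [1.0, 0.002, -0.0], [-0.0, 0.0, -1.0]]
ft_force: [0.2, -0.1, -0.4]
grip_width: 0.0235
```

Request:
move_arm --pt "0 0 0.5 0" --pt "0 0 0.5 0"

```text
time_s: 10.75
position: [0.5196, 0.0299, 0.1387]
tool_rot: [[-0.002, 1.0, 0.0], [1.0, 0.002, -0.0], [-0.0, 0.0, -1.0]]
ft_force: [0.3, -1.1, 1.8]
grip_width: 0.0236
```

Request:
move_arm --pt "0 0 0.6 0" --pt "0 0 0.6 0"

```text
time_s: 10.95
position: [0.5197, 0.0299, 0.1384]
tool_rot: [[-0.002, 1.0, 0.001], [1.0, 0.002, -0.0], [-0.0, 0.001, -1.0]]
ft_force: [-1.5, 0.6, 5.4]
grip_width: 0.0232
```

```bash
python3 - <<'E'
from h import *
s=env.observe(); print(s['time_s'],s['position'],s['ft_force'])
save('wrist','w7.png')
im=cv2.imread('pics/w7.png'); z=im[130:230,210:310]; cv2.imwrite('pics/w7z.png',cv2.resize(z,None,fx=5,fy=5,interpolation=cv2.INTER_CUBIC))
E
```

```text
10.95 [0.51967694 0.02991444 0.13839585] [-1.53140958  0.57249661  5.35781553]
```

View pics/w7z.png

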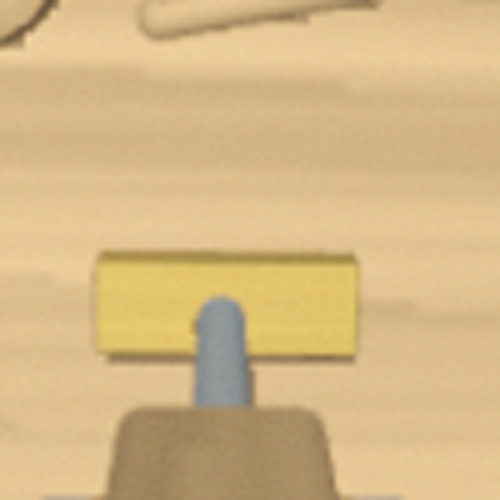

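Request:
move_arm --pt "0 0 -15 0" --pt "0 0 -45 0" --pt "15 -3 -80 0" --pt "50 -10 -90 0" --pt "90 -17 -90 0" --pt "130 -24 -90 0" --pt "170 -31 -90 0" --pt "210 -38 -90 0" --pt "250 -46 -90 0" --pt "285 -53 -90 0" --pt "315 -58 -90 0" --pt "315 -58 -90 0" --pt "315 -58 -90 0"

```text
time_s: 12.3
position: [0.4606, 0.345, 0.2274]
tool_rot: [[-0.003, 1.0, -0.001], [1.0, 0.003, -0.001], [-0.001, -0.001, -1.0]]
ft_force: [0.2, -1.1, -0.6]
grip_width: 0.0235
```

```bash
python3 - <<'E'
from h import *
np.set_printoptions(precision=4,suppress=True)
s=env.observe(); print(s['time_s'],s['position'],s['tool_rot'],s['q'],s['ft_force'])
save('wrist','w8.png'); save('side','s8.png'); save('top','t8.png')
for n in ("round_hole","slot"):
  for q in env.tip_of('wrist',n)[:3]: print(n,q['point'],q['conf'],atz('wrist',q['point'],.09))
E
```

```text
12.3 [0.4606 0.345  0.2274] [[-0.0032  1.     -0.0006]
 [ 1.      0.0032 -0.0006]
 [-0.0006 -0.0006 -1.    ]] [25.0587 24.5673 70.5165 -0.0163 84.9587 24.8759] [ 0.2303 -1.1291 -0.6409]
round_hole [159.7, 256.9] 0.91 [0.4626 0.364  0.09  ]
```

View pics/w8.png

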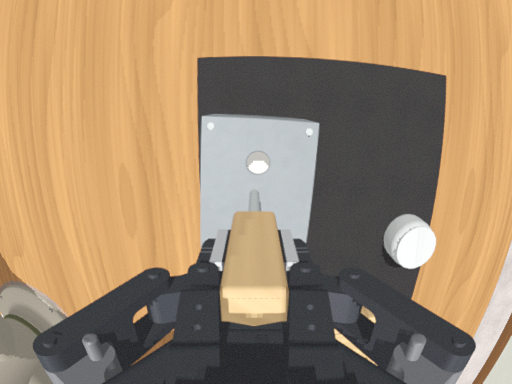

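View pics/s8.png

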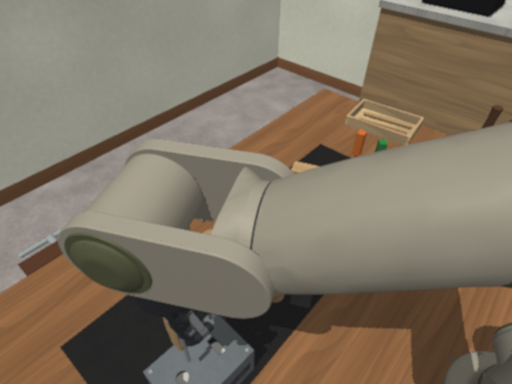

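```bash
python3 - <<'E'
from h import *
np.set_printoptions(precision=4,suppress=True)
im=cv2.imread('pics/w8.png'); z=im[130:230,210:310]; cv2.imwrite('pics/w8z.png',cv2.resize(z,None,fx=5,fy=5,interpolation=cv2.INTER_CUBIC))
for p in ((162,258.5),(161.5,258),(162.5,259)): print(atz('wrist',p,.09)+[.0013,-.0011,0])
print(atz('wrist',(126,210.5),.09),atz('wrist',(132,309.5),.09))
E
```

```text
[0.4654 0.3608 0.09  ]
[0.4649 0.3613 0.09  ]
[0.4659 0.3603 0.09  ]
[0.4186 0.3969 0.09  ] [0.5127 0.3915 0.09  ]
```

View pics/w8z.png

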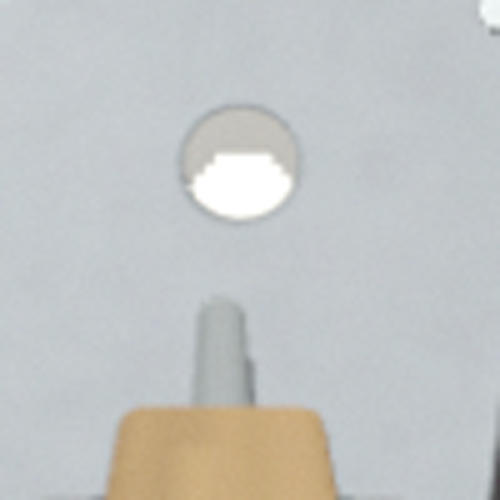

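Request:
move_arm --pt "8 2 10 0" --pt "15.5 4.5 22 0" --pt "15.5 4.5 30 0" --pt "15.5 4.5 30 0" --pt "15.5 4.5 30 0"

```text
time_s: 13.05
position: [0.4653, 0.3603, 0.1975]
tool_rot: [[-0.002, 1.0, -0.001], [1.0, 0.002, -0.0], [-0.0, -0.001, -1.0]]
ft_force: [0.4, 0.5, -0.7]
grip_width: 0.0232
```

```bash
python3 - <<'E'
from h import *
s=env.observe(); print(s['time_s'],s['position'],s['ft_force'])
save('wrist','w9.png')
im=cv2.imread('pics/w9.png'); z=im[130:230,210:310]; cv2.imwrite('pics/w9z.png',cv2.resize(z,None,fx=5,fy=5,interpolation=cv2.INTER_CUBIC))
E
```

```text
13.05 [0.46532005 0.36032604 0.19753091] [ 0.44747349  0.54538207 -0.67375651]
```

View pics/w9z.png

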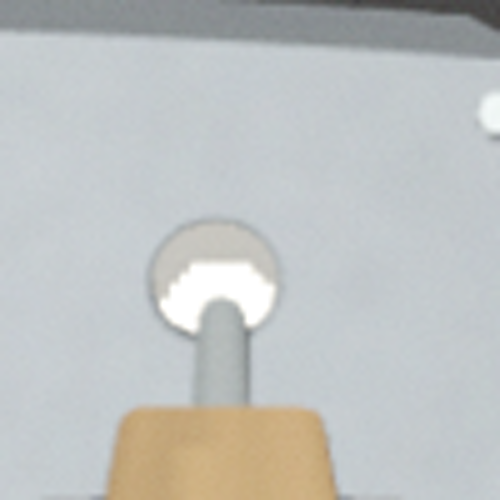

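Request:
move_arm --pt "1.5 -1 3 0" --pt "1.5 -1 8 0" --pt "1.5 -1 14 0" --pt "1.5 -1 20 0" --pt "1.5 -1 26 0" --pt "1.5 -1 30 0" --pt "1.5 -1 30 0" --pt "1.5 -1 30 0"

```text
time_s: 13.9
position: [0.4644, 0.3619, 0.1679]
tool_rot: [[-0.002, 1.0, 0.0], [1.0, 0.002, 0.0], [0.0, 0.0, -1.0]]
ft_force: [0.2, 0.2, 0.6]
grip_width: 0.0234
```

```bash
python3 - <<'E'
from h import *
s=env.observe(); print(s['time_s'],s['position'],s['ft_force'])
save('wrist','w10.png')
im=cv2.imread('pics/w10.png'); z=im[130:230,210:310]; cv2.imwrite('pics/w10z.png',cv2.resize(z,None,fx=5,fy=5,interpolation=cv2.INTER_CUBIC))
E
```

```text
13.9 [0.46444684 0.36186144 0.16789552] [0.19509342 0.20307228 0.56068503]
```

View pics/w10z.png

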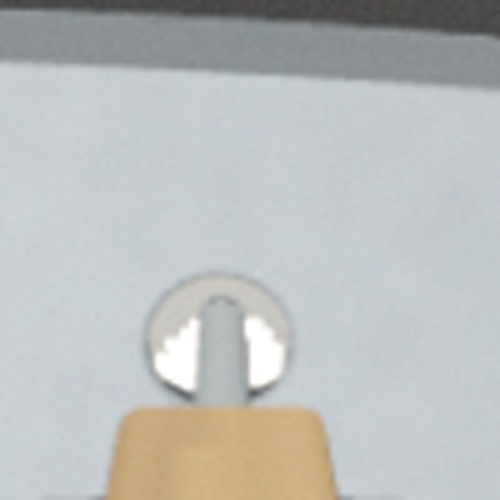

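Request:
move_arm --pt "0 0 2 0" --pt "0 0 4 0" --pt "0 0 5.5 0" --pt "0 0 5.5 0"

```text
time_s: 14.35
position: [0.4644, 0.3618, 0.1624]
tool_rot: [[-0.002, 1.0, 0.0], [1.0, 0.002, 0.0], [0.0, 0.0, -1.0]]
ft_force: [-0.4, -0.3, 2.6]
grip_width: 0.0234
```

Request:
move_arm --pt "0 0 1.5 0" --pt "0 0 3 0" --pt "0 0 3 0"

```text
time_s: 14.65
position: [0.4644, 0.3619, 0.1595]
tool_rot: [[-0.002, 1.0, 0.0], [1.0, 0.002, 0.0], [0.0, 0.0, -1.0]]
ft_force: [-1.1, -0.3, 3.7]
grip_width: 0.0236
```

Request:
move_arm --pt "0 0 1 0" --pt "0 0 2 0" --pt "0 0 2 0"

```text
time_s: 14.95
position: [0.4644, 0.3619, 0.1575]
tool_rot: [[-0.002, 1.0, 0.0], [1.0, 0.002, 0.0], [0.0, 0.0, -1.0]]
ft_force: [-0.8, -0.2, 5.4]
grip_width: 0.0237
```

Request:
move_arm --pt "0 0 1 0" --pt "0 0 1 0" --pt "0 0 1 0"

```text
time_s: 15.25
position: [0.4644, 0.3619, 0.1566]
tool_rot: [[-0.002, 1.0, 0.0], [1.0, 0.002, 0.0], [0.0, 0.0, -1.0]]
ft_force: [-0.4, -1.0, 6.0]
grip_width: 0.0233
```

Request:
move_arm --pt "0 0 0.7 0" --pt "0 0 0.7 0" --pt "0 0 0.7 0"

```text
time_s: 15.55
position: [0.4644, 0.3619, 0.1563]
tool_rot: [[-0.002, 1.0, 0.001], [1.0, 0.002, 0.0], [0.0, 0.001, -1.0]]
ft_force: [-1.5, -1.6, 8.4]
grip_width: 0.0236
```

Request:
move_arm --pt "0 0 0.5 0" --pt "0 0 0.5 0" --pt "0 0 0.5 0" --pt "0 0 0.5 0"

```text
time_s: 15.95
position: [0.4645, 0.3619, 0.1562]
tool_rot: [[-0.002, 1.0, 0.001], [1.0, 0.002, 0.001], [0.001, 0.001, -1.0]]
ft_force: [-3.4, -1.1, 11.3]
grip_width: 0.0235
```

```bash
python3 - <<'E'
from h import *
save('wrist','w11.png'); save('top','t11.png'); save('side','s11.png')
s=env.observe(); print(s['time_s'],s['position'],s['ft_force'],s['grip_width'])
E
```

```text
16.1 [0.4644921  0.36193501 0.15619215] [-2.12862484 -0.3156151  10.82327834] 0.02350156129361576
```

View pics/w11.png

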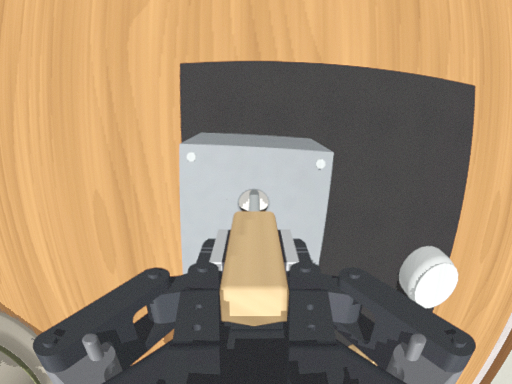

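View pics/t11.png

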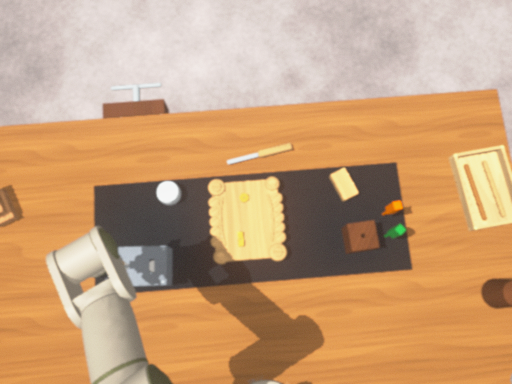

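The wrist picture shows the rod in the round hole at about (254,198). The top picture shows the tin, offcut, chisel and look-alikes where they were. The button is at its stop with 11 N on it.

```bash
python3 - <<'E'
from h import *
print(env.close_job()); s=env.observe(); print(s['time_s'],s['position'],s['ft_force'])
E
```

```text
the job is handed in; nothing more can be done
None
the job is handed in; nothing more can be done
```

I registered the blank and handed the job in at about 16 s, with the stylus still gripped and holding the button under the round hole down. The hand-in reports no verdict.

- **Pads:** I touched the round pad first, at about 6 N, then the oblong pad, at about 5 N. In the wrist pictures the tip was about 1 mm from the centre of each.
- **Button:** Going by the arm's height, it went down about 6 mm. It then met its hard stop, with about 11 N on it at the end. I had no direct reading of its travel.
- **Bystanders:** In the last top picture the chisel, tin, offcut and look-alikes stand where they were. The tip never went near the slot.

No check failed. My first camera estimates of the pads and the hole were 1–2 mm off, and I corrected them from close wrist pictures before each touch.

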